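Chair-assembly kit tray in order of use

ROBOT

A 6-joint arm with a two-finger parallel gripper is mounted at the origin on the work surface. World frame = base frame: x ahead of the robot, y to its left, z up, the work surface at z = 0. Lengths are in m, angles in rad, forces in N, time in s.
With the tool pointing down it reaches from about 0.4 to 0.925 m from the base axis. Payload 3.4 kg.
Tool frame: the origin (TCP) lies between the finger pads; the fingertips stand 8 mm ahead of it and the grasp point (between the pads) lies 11 mm behind it; z points along the fingers, y is the direction in which the jaws open and shut (so a half turn about z gives the same grasp; the last joint's range is limited). The gripper opens to 85 mm and grips with 20 to 120 N. Pads are 22 mm wide; open, the fingers measure 114 mm over their backs; the gripper's body (76 mm by 85 mm) begins 54 mm behind the grasp point. The pads swing forward as they close: fully open they stand 13 mm farther back than shut.
Start: joints at [-1.258, 0.307, 1.506, -0, 1.328, -0.073], TCP at [0.217, -0.533, 0.239] pointing down, gripper open.
Joint ranges: [-3.12, 3.12], [-1.05, 2.28], [0.14, 2.33], [-1.42, 4.57], [0.1, 2.73], [-2.68, 2.68]. Speed limits (rad/s): [2.57, 2.57, 3.14, 3.14, 3.14, 3.14].

INTERFACE

Orientations are given as [roll, pitch, yaw] about the fixed x, y, z axes, in that order (R = Rz(yaw) Ry(pitch) Rx(roll)).
In Python, from workcell import env gives the robot as it stands. The module is installed in compiled form; this text tells all that it offers. Calls block until the motion is done:
- env.reach(position, orientation): joint-space move of the TCP to a pose.
- env.move_l(position, orientation=None, velocity=0.15): straight line of the TCP; orientation=None keeps the orientation; velocity is the mean speed in m/s.
- env.move_joints(angles): joint-space move.
- env.let_go() and env.close(f_grip=None): open the fingers fully, or close them until they stop; f_grip is the grip in N (None keeps the last).
- env.dwell(seconds).
- env.ik(position, orientation): joint angles nearest the present ones, or None.
- env.sense(): the state.
- env.capture(name): name is "scene" or "top" or "wrist"; returns a dict with "img" (384x512x3 uint8, red, green, blue), "fx", "fy", "cx", "cy" (pixels), "distortion" ([k1, k2, p1, p2, k3] as OpenCV has them; the pictures are not rectified), "pose" (4x4, takes a point from camera to world coordinates). Camera axes: x right, y down, z forward; pixel columns grow to the right and rows downward; lengths in m; the calibration is good to about 2 mm. A picture is of the moment at which its call begins. There is no depth.
A pose or a line that the arm cannot do raises env.PlanningError and nothing moves.
- env.job_done(): hands the job in, once; it reports no verdict.
Trained networks look in a picture, given as the dict that the camera call returned (one of the last four; its "shot" number tells which), for a name from the list of things; names that differ only in an ending like _2 or _b are one class to them, and where a whole thing is asked for, a point or a joint stands for the part that bears it (a point fixed in the world has none). Each returns a list of dicts, best first, with "p" (0 to 1); they miss things now and then, are a little off and sometimes report something else, mostly with a low value. They report only what shows in the picture. A call takes as long as a camera call. They do not tell look-alikes from the thing itself.
- env.find_in(picture, thing): "rect" ([left, top, right, bottom] in pixels, round what is visible of it).
- env.trace(picture, thing): "mask" (384x512 bool, what is visible of it) and "rect" ([left, top, right, bottom] in pixels, round what is visible of it).
- env.pinpoint(picture, thing): "location" ([column, row] in pixels: a listed point, or the origin of a listed thing).
The state is a dict: "time_s": time; "joint_pos": joint angles; "joint_vel": joint speeds; "effort": joint torques, N m; "tool_pos": TCP position; "orientation": TCP orientation; "wrist_force": force on the tool from outside, world axes, zero at the start; "wrist_torque": the same for the moment, N m; "opening": finger opening in m.
Only numpy, scipy, OpenCV 4.12 (cv2) and the standard library are available. Lean on these libraries where they do the work, as an engineer would, in place of code of your own. Each camera call takes 0.05 s, during which the arm holds its last target. There are 200 camera calls.

TASK

Complete the chair-assembly kit tray so that its three lanes hold the tools in order of use: the awl already lies in the first lane (one dot, beside the orange stripe); lay the yellow glue spatula in the middle lane (two dots) and the blue screwdriver in the last lane (three dots). Each must lie flat on the lane's floor, between its dividers and along the lane, either way round; set them down without dropping or throwing them, and leave the awl in its lane.

Things in the scene. Friction and masses are not known exactly. Their poses are not given: they have to be found in the camera images.
- tray: Grey tray fixed to the table, 220 (x) by 235 mm (y), at the left, yaw within 0.35. Origin: centre of underside; floor 5 mm up. Lanes run along its x, 72 wide, 210 long; centre lines at y = +75 (first: 1 white dot, orange stripe), 0 (middle: 2 dots), -75 mm (last: 3 dots). End walls and dividers rise to 25 mm; dividers and side walls are 35 mm stubs at the ends, the middle 150 mm is open across all lanes.
- awl: Awl, 170 mm long: dark wooden handle 80 mm long, 25 thick, and a thin steel spike; already lies in the first lane of the tray. Origin: mid-length, on its axis; own x runs from handle to tip. The axis lies 12.5 mm above its support.
- spatula: Glue spatula, 170 mm long, 60 g: yellow handle 90 mm long, 22 wide, 18 thick, thin neck, flat steel blade 56 by 36 mm. On the table at the right, handle towards the robot, yaw within 0.35. Origin: mid-length, on its axis; own x runs from handle to tip. Handle at own x = -85 to +5 mm; grip it at x = -35, near the centre of mass. The axis lies 9 mm above its support.
- screwdriver: Screwdriver, 170 mm long, 90 g: BLUE handle 90 mm long, 25 thick, steel shaft 7 mm thick. On the table at the right, handle towards the robot, yaw within 0.35; a red-handled twin nearby is not wanted. Origin: mid-length, on its axis; own x runs from handle to tip. Handle at own x = -85 to +5 mm; grip it at x = -35, near the centre of mass. The axis lies 12.5 mm above its support.
Not all that is in view belongs to the job. What is meant by the spatula is not purple, and is the larger of those in its own colour.

How it is judged:
At the end, for the whole second after the job is handed in: Awl, spatula and screwdriver at rest on the floor of the first, middle and last lane: origins within 24 mm of the lane's centre line, 25 mm of its middle and 26 mm (spatula 23 mm) above the tray's underside, axes within 15 degrees of the lane, either way round (y of awl in the frame of tray between 0.051 and 0.099 m and x of awl in the frame of tray between -0.025 and 0.025 m and z of awl in the frame of tray between 0 and 0.026 m and angle between the x axis of each of awl, spatula, screwdriver and the x axis of tray, either way round below 0.26 rad and linear speed of each of awl, spatula, screwdriver below 0.03 m/s and y of spatula in the frame of tray between -0.024 and 0.024 m and x of spatula in the frame of tray between -0.025 and 0.025 m and z of spatula in the frame of tray between 0 and 0.023 m and y of screwdriver in the frame of tray between -0.099 and -0.051 m and x of screwdriver in the frame of tray between -0.025 and 0.025 m and z of screwdriver in the frame of tray between 0 and 0.026 m); the robot touches nothing.
It fails at once if the spatula is dropped or thrown: it moves faster than 0.8 m/s out of the fingers (linear speed of spatula above 0.8 m/s and contact force between spatula and the fingers below 0.2 N).
It fails at once if the screwdriver is dropped or thrown: it moves faster than 0.8 m/s out of the fingers (linear speed of screwdriver above 0.8 m/s and contact force between screwdriver and the fingers below 0.2 N).
It also fails if it takes over 58 s, if anything falls off the work surface, if the arm or the gripper's body presses on something with over 40 N, if the wrist force passes 120 N, or if a joint passes its speed limit or range.

## Working session

There is one attempt and no reset: what is moved stays moved. The work goes in short steps, each a Python script; the robot and the scene stay as the last script left them, time stands still between calls to the robot, and variables do not carry over. Pictures are saved under pics/ and viewed, about 8 in all and at most 12, crops included, and the job is handed in when it is done.

```bash
mkdir -p pics; cat > h.py <<'E'
import numpy as np, cv2
from workcell import env
def K(p): return np.array([[p["fx"],0,p["cx"]],[0,p["fy"],p["cy"]],[0,0,1]],float)
def px2w(p,uv,z):
    q=cv2.undistortPoints(np.array(uv,float).reshape(-1,1,2),K(p),np.array(p["distortion"],float)).reshape(-1,2)
    T=np.array(p["pose"]); d=np.c_[q,np.ones(len(q))]@T[:3,:3].T; o=T[:3,3]
    return o+d*((z-o[2])/d[:,2])[:,None]
def w2px(p,X):
    T=np.linalg.inv(np.array(p["pose"])); r,_=cv2.Rodrigues(T[:3,:3])
    return cv2.projectPoints(np.array(X,float).reshape(-1,1,3),r,T[:3,3],K(p),np.array(p["distortion"],float))[0].reshape(-1,2)
def save(p,n,crop=None,s=1):
    im=p["img"][...,::-1]
    if crop: im=im[crop[1]:crop[3],crop[0]:crop[2]]
    cv2.imwrite("pics/"+n,cv2.resize(im,None,fx=s,fy=s,interpolation=cv2.INTER_CUBIC))
E
python3 - <<'E'
from h import *
np.set_printoptions(precision=3,suppress=True)
t=env.capture("top"); w=env.capture("scene")
for n in ["tray","awl","spatula","screwdriver"]:
    for f in (env.find_in,env.pinpoint):
        print(n,[(np.round(d.get("rect",d.get("location"))),round(d["p"],2)) for d in f(t,n)])
a=np.hstack([t["img"]]);cv2.imwrite("pics/top.png",cv2.resize(a[...,::-1],(800,600)))
save(w,"scene.png")
print(env.sense()["time_s"],t["pose"])
E
```

```text
tray [(array([ 90., 153., 191., 244.]), 0.58), (array([104., 197., 115., 233.]), 0.27)]
tray [(array([138., 199.]), 0.9), (array([254., 182.]), 0.27)]
awl [(array([105., 173., 114., 232.]), 0.93), (array([244., 148., 263., 212.]), 0.54)]
awl [(array([110., 198.]), 0.88)]
spatula [(array([236., 231., 255., 305.]), 0.92), (array([243., 148., 262., 213.]), 0.57), (array([257.,  92., 266., 134.]), 0.51)]
spatula [(array([251., 267.]), 0.91), (array([253., 181.]), 0.9), (array([262., 108.]), 0.79)]
screwdriver []
screwdriver [(array([307., 204.]), 0.97)]
0.5 [[ 0.02  -0.993  0.113  0.412]
 [-0.999 -0.023 -0.022 -0.047]
 [ 0.025 -0.113 -0.993  1.198]
 [ 0.     0.     0.     1.   ]]
```

View pics/top.png

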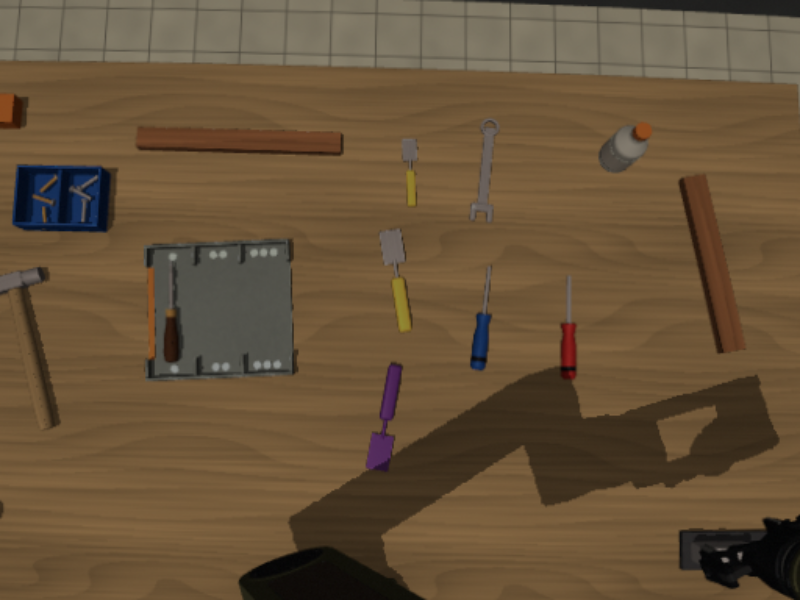

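The top picture (800x600) shows three spatulas: large yellow (395,280), small yellow (410,172), purple (385,415). The screwdrivers are blue (481,317) and red (569,327). I choose the large yellow spatula and the blue screwdriver. The tray centre is at about (220,310), with the awl and orange stripe in its left lane.

```bash
cat >> h.py <<'E'
def handle(p,col,near,z,win=0.1):
    """Handle centre and direction (world xy) of the coloured blob near a world point."""
    hsv=cv2.cvtColor(p["img"],cv2.COLOR_RGB2HSV); lo,hi={"yellow":((20,120,60),(35,255,255)),"blue":((100,120,40),(125,255,255))}[col]
    m=cv2.inRange(hsv,lo,hi); n,l,st,c=cv2.connectedComponentsWithStats(m)
    P=px2w(p,c,z); ok=[i for i in range(1,n) if st[i,4]>20 and np.hypot(*(P[i,:2]-near[:2]))<win]
    i=max(ok,key=lambda i:st[i,4]); v,u=np.where(l==i)
    X=px2w(p,np.c_[u,v],z)[:,:2]; (cx,cy),(w,h),_=cv2.minAreaRect((X*1000).astype(np.float32))
    d=np.linalg.svd(X-X.mean(0),full_matrices=False)[2][0]; d*=np.sign(d[0])
    return np.array([cx,cy])/1000,np.arctan2(d[1],d[0]),sorted([w,h])
E
python3 - <<'E'
from h import *
np.set_printoptions(precision=3,suppress=True)
t=env.capture("top")
for c,uv,n in (("yellow",(255,190),"spatula"),("blue",(307,212),"screwdriver")):
    g=px2w(t,uv,.01)[0]; h=handle(t,c,g,.01); print(n,h)
    o=px2w(t,[env.pinpoint(t,n)[0]["location"]],.01); print("pin",o)
m=[d for d in env.trace(t,"tray")]
for d in m[:2]:
    v,u=np.where(d["mask"]);X=px2w(t,np.c_[u,v],.02)[:,:2]
    print("tray",d["p"],cv2.minAreaRect((X*1000).astype(np.float32)))
c=np.array([[147,246],[290,240],[293,374],[148,378]])*.64; print(px2w(t,c,.025))
save(t,"crop.png",(80,80,400,300),2.5)
E
```

```text
spatula (array([ 0.54 , -0.101]), np.float64(0.17044566552608695), [22.21883773803711, 89.71630859375])
pin [[ 0.758 -0.109  0.01 ]]
screwdriver (array([ 0.492, -0.232]), np.float64(-0.11001466732809435), [23.345014572143555, 70.21688079833984])
pin [[ 0.525 -0.233  0.01 ]]
tray 0.84 ((524.118408203125, 193.29721069335938), (219.8007354736328, 236.56211853027344), 3.79742431640625)
[[0.623 0.312 0.025]
 [0.638 0.08  0.025]
 [0.422 0.068 0.025]
 [0.41  0.299 0.025]]
```

View pics/crop.png

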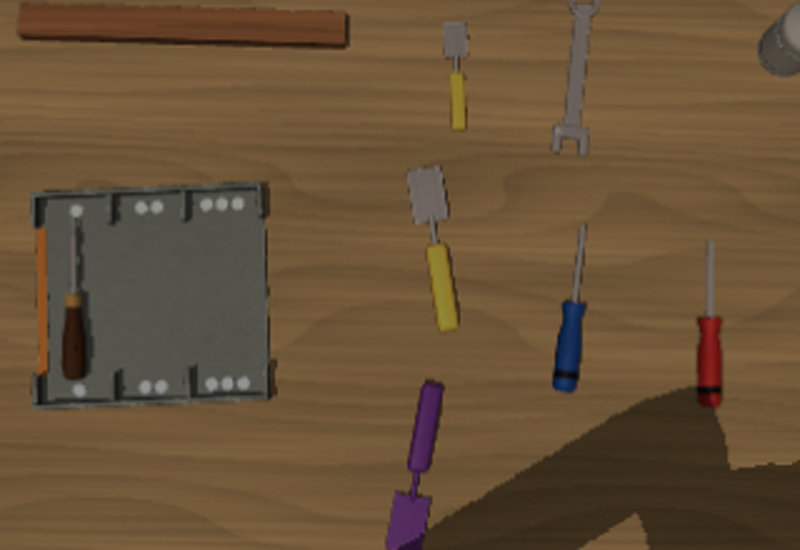

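The crop confirms the choice. The large yellow spatula's handle is at crop (442,287) and measures 90x22 mm as specified, while the small one at (457,100) is shorter. The blue screwdriver is at (568,345). The tray measures 220x237 mm, centred at (0.5235,0.191) with yaw of about 0.06, and the awl is centred in the dotted first lane.

An open finger span of 114 mm next to the awl is tight. I'll place the spatula at lane y = -7 mm and the screwdriver at -82 mm to keep clearance.

```bash
cat >> h.py <<'E'
TR=np.array([.5235,.191]); TY=.06
def tray(x,y): c,s=np.cos(TY),np.sin(TY); return TR+[c*x-s*y,s*x+c*y]
def R(y): return [np.pi,0,y]
def P(xy,z): return [float(xy[0]),float(xy[1]),z]
def pick(g,yaw,z):
    env.reach(P(g,.08),R(yaw)); env.move_l(P(g,z)); env.close(40)
    o=env.sense()["opening"]; env.move_l(P(g,.12),velocity=.2)
    s=env.sense(); print("open",o,s["opening"],"t",s["time_s"])
def place(y,z):
    g=tray(-.035,y)
    env.reach(P(g,.12),R(TY)); env.move_l(P(g,z+.02),velocity=.15); env.move_l(P(g,z),velocity=.04)
    print("wf",env.sense()["wrist_force"])
    env.let_go(); env.move_l(P(g,.14),velocity=.15); print("t",env.sense()["time_s"])
E
python3 - <<'E'
from h import *
np.set_printoptions(precision=3,suppress=True)
env.reach([.50,-.16,.30],R(.1)); w=env.capture("wrist")
c,a,s=handle(w,"yellow",(.54,-.101),.009); print(c,a,s)
c2,a2,s2=handle(w,"blue",(.492,-.232),.0125); print(c2,a2,s2)
print(env.sense()["time_s"],env.sense()["joint_pos"])
save(w,"wrist.png")
E
```

```text
[ 0.538 -0.1  ] 0.17479008618531217 [23.79863166809082, 91.7258071899414]
[ 0.488 -0.232] -0.10761108294292121 [23.784570693969727, 72.91266632080078]
2.475 [-0.392  0.195  1.509 -0.     1.438  1.08 ]
```

View pics/wrist.png

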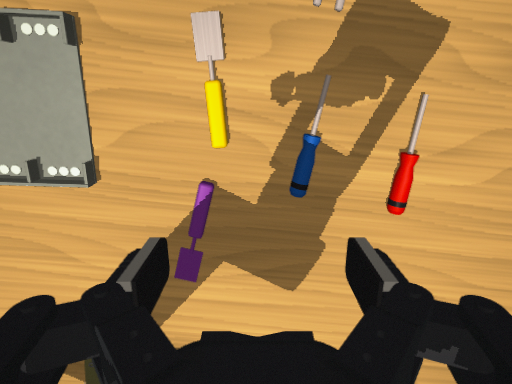

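The wrist view agrees with the top view to within 4 mm. It shows the yellow handle at (216,113), the blue one at (305,165), and the red and purple ones clear of both. Now I pick and place the spatula.

```bash
python3 - <<'E'
from h import *
np.set_printoptions(precision=3,suppress=True)
c,a=np.array([.539,-.100]),.173
pick(c+.005*np.array([np.cos(a),np.sin(a)]),a,.011)
w=env.capture("wrist"); save(w,"held.png")
E
```

```text
open 0.021047436549652354 0.021172602599018313 t 5.3083
```

View pics/held.png

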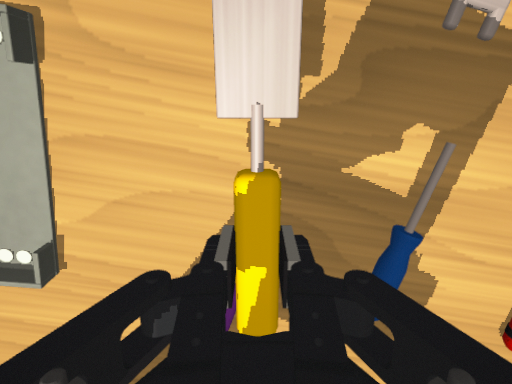

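The spatula is held straight, with its handle at (257,250) between the pads and an opening of 21 mm. Next I place it.

```bash
python3 - <<'E'
from h import *
np.set_printoptions(precision=3,suppress=True)
place(-.007,.0165)
c,a=np.array([.489,-.232]),-.108
pick(c-.004*np.array([np.cos(a),np.sin(a)]),a,.012)
t=env.capture("top"); save(t,"t2.png",(80,130,340,300),3)
E
```

```text
wf [-1.298 -1.743  4.506]
t 9.4417
open 0.024269373442846198 0.024279375381694765 t 12.8583
```

View pics/t2.png

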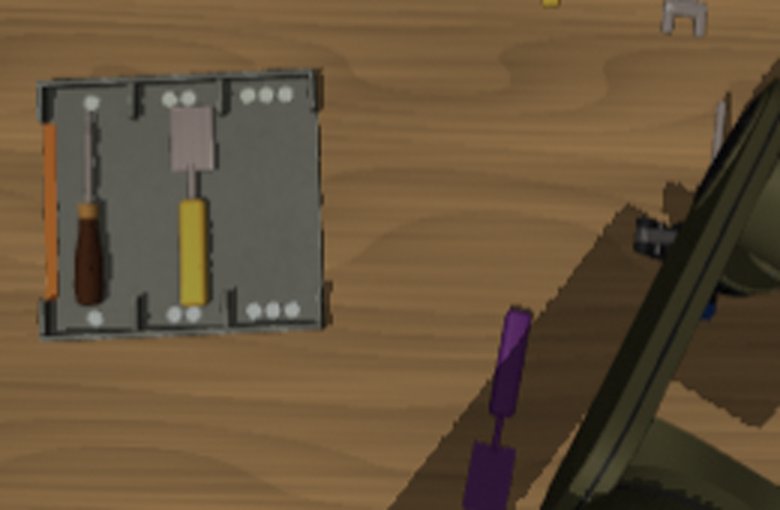

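The spatula lies in the middle lane (193,205), about 8 mm off the lane line as planned and centred lengthwise. The awl is undisturbed at (90,205). Next is the screwdriver.

```bash
python3 - <<'E'
from h import *
np.set_printoptions(precision=3,suppress=True)
place(-.083,.0175)
env.reach([.45,-.15,.3],R(TY)); env.dwell(.3)
t=env.capture("top"); save(t,"t3.png",(80,130,340,300),3)
c,s=np.cos(TY),np.sin(TY)
for col,y,z in (("yellow",0,.014),("blue",-.075,.0175)):
    h,a,sz=handle(t,col,tray(-.04,y),z,.06); d=h-TR; print(col,c*d[0]+s*d[1],-s*d[0]+c*d[1],a-TY,sz)
print(env.sense()["time_s"])
E
```

```text
wf [-1.427 -0.57   5.004]
t 17.125
yellow -0.039559005133523444 -0.007541295127866207 -0.012947705191823637 [20.24880599975586, 88.6634750366211]
blue -0.029978607388432457 -0.08382680023722917 -0.021228137468919314 [20.17973518371582, 68.31771850585938]
18.6417
```

View pics/t3.png

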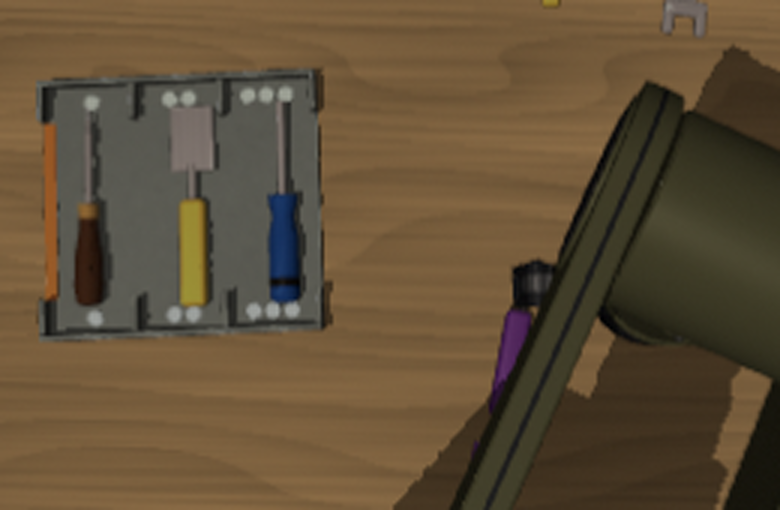

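All three tools lie flat in their lanes: awl (90,205), spatula (193,205), screwdriver (284,200). The measured offsets are well inside tolerance, so I'm handing in.

```bash
python3 -c "
from h import *
env.job_done()"
```

```text
the job is handed in; nothing more can be done
```

I laid the large yellow spatula in the middle lane and the blue screwdriver in the last lane, then handed the job in at about 18.6 s of the 58 s allowed. No verdict is reported.

| Tool | Offset from tray centre line (y) | Limits (y) | Lengthwise offset (x) | Angle to lane |
|---|---|---|---|---|
| Spatula | -7.5 mm | -24 to 24 mm | about 0 mm | about 0.01 rad |
| Screwdriver | -84 mm | -99 to -51 mm | about 0 mm | about 0.02 rad |

- **Offset on purpose:** I set both tools about 8 mm to the -y side of their lane lines so the opened fingers would clear the tool in the next lane.
- **Awl:** it looks undisturbed and in the first lane in the last picture; I did not measure its position.
- **Heights:** these were not measured. I judged the tools flat from the picture and from light contact, about 5 N, as each was set down.
- **Disagreements:** the network's best `spatula` pinpoints were a purple or a small yellow look-alike, so I chose by colour and size. The top and wrist camera measurements agreed to within 4 mm. No check failed.

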